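# Take the black-capped vial out of the dry chamber

## Task

Reach down through the round port in the roof of the clear dry chamber, lift the black-capped vial off its pedestal and out through the port, and set it down upright in the shallow orange-rimmed dish on top of the transfer stand. It is glass: set it down, do not drop it. Leave the white-capped vial standing undisturbed on its own pedestal in the chamber.

Things in the scene. Friction and masses are not known exactly. Their poses are not given: they have to be found in the camera images.
- vial_black: The vial to move: white, BLACK screw cap, 52 mm tall, 20 to 45 g. Origin at the centre of its underside, z up its axis. Round body 23 mm in diameter up to 40 mm above the origin, 22 mm cap above. It starts upright on one of the chamber's two pedestals, within 6 mm of its centre; the pedestal's flat top is 44 mm in diameter and 70 mm above the worktop.
- vial_white: The bystander vial, same shape and size but with a WHITE cap, on the chamber's other pedestal. Origin at the centre of its underside. To be left alone.
- chamber: Fixed closed box, clear walls and roof, 150 (x) x 285 (y) mm; origin at the centre of its underside on the worktop, z up, front (dial) at -x. Two round roof ports, 120 mm bore, centres at x 0, y +67.5 and -67.5 mm, are its only openings; a pedestal stands centred under each. Top of the blue port collars 130 mm, roof underside 120 mm above the worktop. A vial's cap is 8 mm below the collar's top.
- stand_dish (a point): Centre of the floor of the transfer stand's dish, 70 mm above the worktop. The stand is fixed: a dark foot 76 mm in diameter, a slim column, and on top a round white dish of 60 mm outer diameter with a 4 mm high orange rim, 50 mm inner diameter, open above. Its z axis points up.
Things that resemble listed ones, but are neither listed nor needed, are in the scene too. Leave any blue look-alike of the vial_black alone.

How it is judged (in metres and radians):
On the way:
1. the black-capped vial is held by the fingers, lifted clear above the chamber's port (z of vial_black in the frame of chamber above 0.132 m and contact force between the fingers and vial_black above 0.3 N), for 0.1 s.
At the end, for the whole second after the job is handed in: The black-capped vial stands upright (within 10 degrees) and at rest on the floor of the stand's dish, its centre within 15 mm of the dish's centre; the white-capped vial still stands upright on its pedestal, within 12 mm of where it was (horizontal distance between vial_black and stand_dish below 0.015 m and z of vial_black in the frame of stand_dish between -0.004 and 0.004 m and angle between each of vial_black, vial_white's own z axis and vertical below 0.17 rad and linear speed of vial_black below 0.02 m/s and distance of vial_white from where it was at the start of the episode below 0.012 m); the robot touches nothing.
It fails at once if the black-capped vial is let go more than 20 mm above the height of the pedestals and the dish (height (world z) of vial_black above 0.09 m and contact force between the fingers and vial_black below 0.02 N).
It fails at once if the white-capped vial is moved by more than 15 mm (distance of vial_white from where it was at the start of the episode above 0.015 m).
It also fails if it takes over 45 s, if anything falls off the work surface, if the arm or the gripper's body presses on something with over 40 N, if the wrist force passes 120 N, or if a joint passes its speed limit or range.

## Robot

A 6-joint arm with a two-finger parallel gripper is mounted at the origin on a cart in front of the work surface, level with it; the furniture and walls round the work are solid. World frame = base frame: x ahead of the robot, y to its left, z up, the work surface at z = 0. Lengths are in m, angles in degrees, forces in N, time in s.
With the tool pointing down it reaches from about 0.3 to 0.75 m from the base axis. Payload 8.5 kg.
Tool frame: the origin (TCP) lies on the centre line of the jaws, within the pads' length; the fingertips stand 19 mm ahead of it and the grasp point (between the pads) is the TCP (env.tcp_to_tips is the z of the fingertips in the tool frame, in m); z points along the fingers, y is the line along which they close (so a half turn about z gives the same grasp; the last joint's range is limited). The gripper opens to 85 mm and grips with 20 to 120 N. Pads are 22 mm wide; open, the fingers measure 114 mm over their backs; the gripper's body (76 mm by 85 mm) begins 54 mm behind the grasp point. The pads swing forward as they close: fully open they stand 13 mm farther back than shut.
Start: joints at [55.502, 21.807, 74.336, -0, 83.858, -12.336], TCP at [0.207, 0.509, 0.25] pointing down, gripper open.
Joint ranges: [-178.18, 178.18], [-50.72, 133.34], [12.68, 142.11], [-81.47, 261.47], [9.98, 163.14], [-165.26, 165.26]. Speed limits (degrees/s): [136.94, 136.94, 180, 180, 180, 180].

## Interface

Orientations are given as a 3x3 rotation matrix whose columns are the frame's x, y, z axes.
In Python, from rig import env gives the robot as it stands.
- The arm moves only by the tool servo_tool, never from a script. Its argument "steps" is a list of rows, each an object of numbers: "tx", "ty", "tz": the shift along the world's x, y, z in cm; "yaw": the turn about the world's z in degrees; "claw": the finger opening in cm, from 0 to 8.54. In form: [{"tx": .., "ty": .., "tz": .., "yaw": .., "claw": ..}, ...]. A call has 1 to 20 rows; each row shifts and turns the commanded pose from where the row before left it; what a row does not reach is not made up. A row lasts 1/10 s, in which the tool goes at most 50 mm and 8.59 degrees, less where a joint would pass 70% of its speed; a pose out of reach is approached as far as the arm can. A call with a gripper value outside its range is refused whole. The fingers move at their own pace and stop on an object; "newtons" is the grip in N (left out, the last holds). Time passes only in rows, so rows that do not move let the fingers close. It gives the time, the measured TCP pose, the force, the opening and the grip force at its end, in the units of the state.
- env.observe(): the state, without advancing time (a new reading comes with each control period).
- env.get_image(name): name is "scene" or "top" or "wrist"; returns (picture, depth): 400x640x3 uint8, red, green, blue; 400x640 float32, m along the optical axis (not along the pixel's ray), 0 where there is no reading.
- env.camera_model(name): a dict with "fovy" (degrees; the focal length in pixels is half the picture's height over the tangent of half this angle, whatever the lens; pixels are square), "cx", "cy" (the principal point, pixels), "dist_coeffs" ([k1, k2, p1, p2, k3] as OpenCV has them; the pictures are not rectified), "T" (4x4, takes a point from camera to world coordinates). Camera axes: x right, y down, z forward; pixel columns grow to the right and rows downward; lengths in m; the calibration is good to about 2 mm. A picture is of the moment at which its call begins: read the wrist's pose just before it. camera_model takes no time and is no camera call; for the wrist camera it gives the pose at the moment of the call.
- env.close_job(): hands the job in; it is judged then, once.
The state is a dict: "time_s": time; "q": joint angles; "qvel": joint speeds; "joint_efforts": joint torques, N m; "position": TCP position; "tool_rot": TCP orientation; "ft_force": force on the tool from outside, world axes, zero at the start; "wrist_torque": the same for the moment, N m; "grip_width": finger opening in m; "gripper_force": force on a finger pad.
Only numpy, scipy, OpenCV 4.12 (cv2) and the standard library are available. Lean on these libraries where they do the work, as an engineer would, in place of code of your own. Each camera call takes 0.05 s, during which the arm holds its last target. There are 200 camera calls.

## Working session

There is one attempt and no reset: what is moved stays moved. The work goes in short steps, Python scripts to look and compute and a tool call to move; the robot and the scene stay as the last step left them, time stands still between calls to the robot, and variables do not carry over. Pictures are saved under pics/ and viewed, at most 10 in all, crops included, and the job is handed in when it is done.

Besides the shell and the picture viewer there is one more tool, called after "Emit:" as name(argument=value, ...), one argument or row to a line, values as JSON. servo_tool: Moves the arm, as the interface text tells. Its arguments: {"type":"object","properties":{"steps":{"type":"array"},"newtons":{"type":"number"}},"required":["steps"]}

```bash
mkdir -p pics; cat > h.py <<'E'
import numpy as np, cv2
from rig import env
def K(m):
    f=200/np.tan(np.radians(m["fovy"]/2)); return np.array([[f,0,m["cx"]],[0,f,m["cy"]],[0,0,1.]])
def at_z(m,uv,z):
    uv=np.array(uv,float).reshape(-1,1,2)
    n=cv2.undistortPoints(uv,K(m),np.array(m["dist_coeffs"],float)).reshape(-1,2)
    T=np.array(m["T"]); d=np.c_[n,np.ones(len(n))]@T[:3,:3].T; o=T[:3,3]
    return o+d*((z-o[2])/d[:,2:])
def proj(m,P):
    T=np.linalg.inv(np.array(m["T"])); 
    return cv2.projectPoints(np.array(P,float).reshape(-1,1,3),cv2.Rodrigues(T[:3,:3])[0],T[:3,3],K(m),np.array(m["dist_coeffs"],float))[0].reshape(-1,2)
def snap(n,f):
    m=env.camera_model(n); im,d=env.get_image(n); cv2.imwrite(f"pics/{f}.png",im[:,:,::-1]); np.save(f"pics/{f}.npy",d); return m,im,d
E
python3 - <<'E'
from h import *
import pickle
for n in("top","scene"):
    m,_,_=snap(n,n+"1"); pickle.dump(m,open(f"pics/{n}1.pkl","wb"))
    print(n,np.round(np.array(m["T"]),3).tolist(),m["fovy"])
o=env.observe(); print(o["time_s"],np.round(o["tool_rot"],3),o["grip_width"])
E
```

```text
top [[0.024, -0.991, 0.129, 0.43], [-1.0, -0.024, 0.004, 0.066], [-0.001, -0.129, -0.992, 1.032], [0.0, 0.0, 0.0, 1.0]] 50.07776090771151
scene [[0.79, -0.364, 0.494, 0.089], [-0.613, -0.48, 0.628, -0.494], [0.008, -0.798, -0.602, 0.618], [0.0, 0.0, 0.0, 1.0]] 53.75917469107575
0.1 [[-0.926  0.377 -0.001]
 [ 0.377  0.926 -0.001]
 [ 0.    -0.001 -1.   ]] 0.08531736044325217
```

View pics/top1.png

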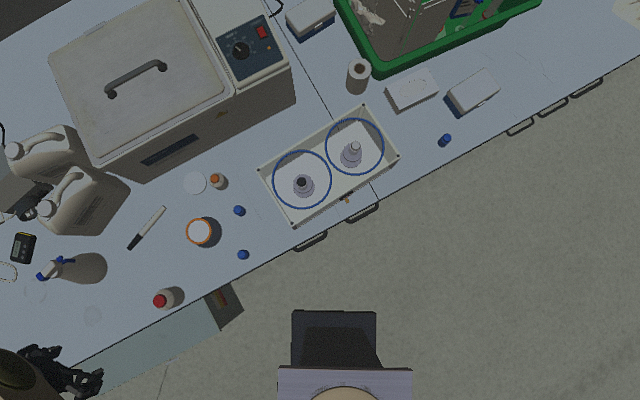

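View pics/scene1.png

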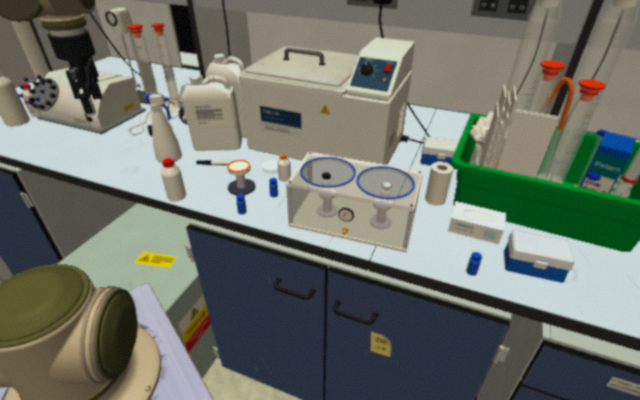

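The top view shows the black cap at about (302,181), the white cap at (354,147) and the orange-rimmed dish at (199,231). The scene view confirms the dish sits on its stand at (238,168). I'll enlarge the top view next.

```bash
python3 - <<'E'
import cv2
im=cv2.imread("pics/top1.png")
c=cv2.resize(im[100:250,180:400],None,fx=3.6,fy=3.6,interpolation=cv2.INTER_CUBIC)
cv2.imwrite("pics/crop1.png",c)
E
```

```text
(no output)
```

View pics/crop1.png

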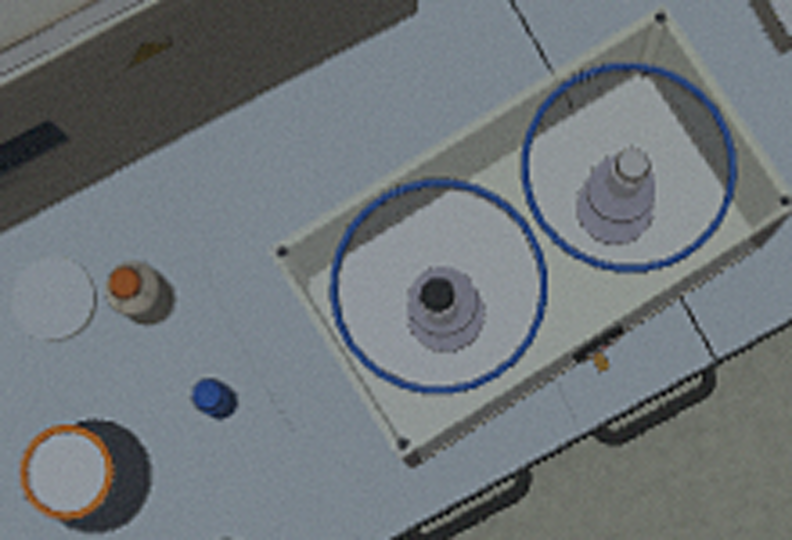

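In the crop, the black cap is at (437,294), the collars are centred at (439,285) and (630,167), the white cap at (632,163) and the dish rim at (67,472).

```bash
cat > a.py <<'E'
from h import *
import pickle
m=pickle.load(open("pics/top1.pkl","rb"))
c=lambda x,y:(180+(x+.5)/3.6-.5,100+(y+.5)/3.6-.5)
P={}
for n,uv,z in[("black",(437,294),.122),("white",(632,163),.122),("colB",(439,285),.13),("colW",(630,167),.13),("dish",(67,472),.074),("dishL",(21,472),.074),("dishR",(113,472),.074)]:
    P[n]=at_z(m,[c(*uv)],z)[0]; print(n,P[n].round(4))
d=P["colB"]-P["colW"]; print("col spacing .135?",np.hypot(*d[:2]),"axis deg",np.degrees(np.arctan2(d[1],d[0])), "dish w",np.linalg.norm(P["dishL"]-P["dishR"]))
R=np.array(env.observe()["tool_rot"]); print("finger axis deg",np.degrees(np.arctan2(R[1,1],R[0,1])))
E
python3 a.py
```

```text
black [0.5744 0.1086 0.122 ]
white [ 0.6575 -0.007   0.122 ]
colB [0.5786 0.1072 0.13  ]
colW [ 0.653  -0.0052  0.13  ]
dish [0.4641 0.3392 0.074 ]
dishL [0.4633 0.3685 0.074 ]
dishR [0.4649 0.31   0.074 ]
col spacing .135? 0.13479582720142133 axis deg 123.5158200548833 dish w 0.058517920231747254
finger axis deg 67.83891641557769
```

```bash
python3 - <<'E'
from h import *
import pickle
m=pickle.load(open("pics/top1.pkl","rb")); d=np.load("pics/top1.npy")
vv,uu=np.mgrid[0:400,0:640]; n=cv2.undistortPoints(np.stack([uu,vv],-1).reshape(-1,1,2).astype(float),K(m),np.array(m["dist_coeffs"],float)).reshape(-1,2)
z=d.ravel(); T=np.array(m["T"]); W=(np.c_[n,np.ones(len(n))]*z[:,None])@T[:3,:3].T+T[:3,3]; W=W.reshape(400,640,3)
for nm,(u0,u1,v0,v1) in dict(red=(150,180,285,310),spray=(35,108,250,285),orange=(208,228,172,190),roll=(345,372,58,95),freezer=(50,295,0,182)).items():
    w=W[v0:v1,u0:u1].reshape(-1,3); w=w[d[v0:v1,u0:u1].ravel()>0]; i=np.argmax(w[:,2]); print(nm,w[i].round(3))
print("dish",W[231,199].round(3),"black",W[181,301].round(3),"rim",W[231,186].round(3))
# obstacles above 0.2 within path corridors
a=np.array([.207,.509]);b=np.array([.574,.109])
p=W[...,:2]-a;t=np.clip((p@(b-a))/((b-a)@(b-a)),0,1);dist=np.linalg.norm(p-t[...,None]*(b-a),axis=-1)
k=(dist<.12)&(d>0)&(np.linalg.norm(p,axis=-1)>.13); print("path max",W[k][np.argmax(W[k][:,2])])
E
```

```text
red [0.314 0.408 0.115]
spray [0.381 0.598 0.203]
orange [0.591 0.307 0.079]
roll [ 0.846 -0.036  0.149]
freezer [0.854 0.558 0.37 ]
dish [0.464 0.339 0.07 ] black [0.576 0.109 0.119] rim [0.463 0.368 0.072]
path max [ 0.59093223 -0.00847451  0.13450179]
```

Emit:
servo_tool(
  steps=[
    {"tx": 2.3, "ty": -2.5, "claw": 5.0},
    {"tx": 2.3, "ty": -2.5},
    {"tx": 2.3, "ty": -2.5},
    {"tx": 2.3, "ty": -2.5},
    {"tx": 2.3, "ty": -2.5},
    {"tx": 2.3, "ty": -2.5},
    {"tx": 2.3, "ty": -2.5},
    {"tx": 2.3, "ty": -2.5},
    {"tx": 2.3, "ty": -2.5},
    {"tx": 2.3, "ty": -2.5},
    {"tx": 2.3, "ty": -2.5},
    {"tx": 2.3, "ty": -2.5},
    {"tx": 2.3, "ty": -2.5},
    {"tx": 2.3, "ty": -2.5},
    {"tx": 2.3, "ty": -2.5},
    {"tx": 2.3, "ty": -2.5},
  ],
)

```text
invalid input at $.steps[0]: expected keys tx, ty, tz, yaw, claw
```

Emit:
servo_tool(
  steps=[
    {"tz": -1.0},
    {},
  ],
)

```text
invalid input at $.steps[0]: expected keys tx, ty, tz, yaw, claw
```

```bash
python3 - <<'E'
from h import *
import pickle
m,_,_=snap("wrist","w1"); pickle.dump(m,open("pics/w1.pkl","wb"))
print(np.round(m["T"],3).tolist(),m["fovy"]); o=env.observe(); print(o["position"],o["q"],o["time_s"])
print(proj(m,[[.574,.109,.122],[.5786,.1072,.13]]))
E
```

```text
[[0.377, 0.88, 0.289, 0.133], [0.926, -0.358, -0.119, 0.54], [-0.001, 0.313, -0.95, 0.374], [0.0, 0.0, 0.0, 1.0]] 71.16864045109813
[0.20736101 0.50920432 0.24985835] [ 5.55034787e+01  2.18339942e+01  7.43709925e+01 -1.87294818e-03
  8.38582435e+01 -1.23366417e+01] 0.15
[[173.86892699 496.6802751 ]
 [172.06618305 505.03016266]]
```

View pics/w1.png

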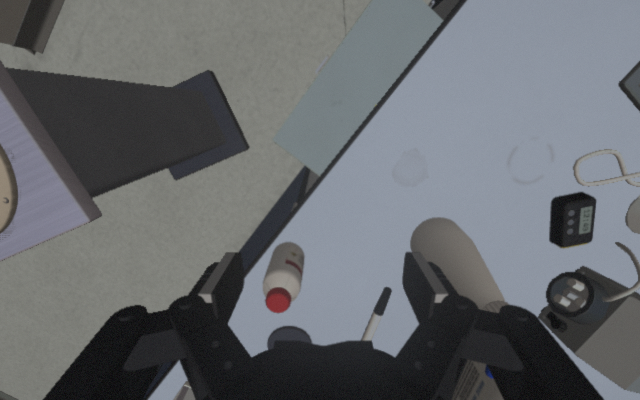

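The move was refused because every row needs all five keys. The wrist picture therefore shows the start pose, with the red bottle at (280,280), and nothing has moved. I'll resend the move with full rows.

Emit:
servo_tool(
  steps=[
    {"tx": 2.3, "ty": -2.5, "tz": 0, "yaw": 0, "claw": 5.0},
    {"tx": 2.3, "ty": -2.5, "tz": 0, "yaw": 0, "claw": 5.0},
    {"tx": 2.3, "ty": -2.5, "tz": 0, "yaw": 0, "claw": 5.0},
    {"tx": 2.3, "ty": -2.5, "tz": 0, "yaw": 0, "claw": 5.0},
    {"tx": 2.3, "ty": -2.5, "tz": 0, "yaw": 0, "claw": 5.0},
    {"tx": 2.3, "ty": -2.5, "tz": 0, "yaw": 0, "claw": 5.0},
    {"tx": 2.3, "ty": -2.5, "tz": 0, "yaw": 0, "claw": 5.0},
    {"tx": 2.3, "ty": -2.5, "tz": 0, "yaw": 0, "claw": 5.0},
    {"tx": 2.3, "ty": -2.5, "tz": 0, "yaw": 0, "claw": 5.0},
    {"tx": 2.3, "ty": -2.5, "tz": 0, "yaw": 0, "claw": 5.0},
    {"tx": 2.3, "ty": -2.5, "tz": 0, "yaw": 0, "claw": 5.0},
    {"tx": 2.3, "ty": -2.5, "tz": 0, "yaw": 0, "claw": 5.0},
    {"tx": 2.3, "ty": -2.5, "tz": 0, "yaw": 0, "claw": 5.0},
    {"tx": 2.3, "ty": -2.5, "tz": 0, "yaw": 0, "claw": 5.0},
    {"tx": 2.3, "ty": -2.5, "tz": 0, "yaw": 0, "claw": 5.0},
    {"tx": 2.3, "ty": -2.5, "tz": 0, "yaw": 0, "claw": 5.0},
    {"tx": 0, "ty": 0, "tz": -1, "yaw": 0, "claw": 5.0},
    {"tx": 0, "ty": 0, "tz": 0, "yaw": 0, "claw": 5.0},
    {"tx": 0, "ty": 0, "tz": 0, "yaw": 0, "claw": 5.0},
  ],
)

```text
time_s: 2.05
position: [0.5748, 0.1101, 0.2401]
tool_rot: [[-0.926, 0.377, -0.001], [0.377, 0.926, 0.0], [0.001, -0.0, -1.0]]
ft_force: [1.1, 0.8, 0.5]
grip_width: 0.0501
gripper_force: 0.0
```

```bash
python3 - <<'E'
from h import *
import pickle
m,_,_=snap("wrist","w2"); pickle.dump(m,open("pics/w2.pkl","wb"))
o=env.observe(); print(o["position"],np.round(o["q"],1),o["time_s"],o["grip_width"])
print(proj(m,[[.574,.109,.122],[.5786,.1072,.13]]))
E
```

```text
[0.57483645 0.11023684 0.24053231] [ -0.7  25.8  69.5   0.   84.8 -68.6] 2.1 0.05042652647896476
[[321.37688765 200.02459402]
 [321.40993081 208.11802544]]
```

View pics/w2.png

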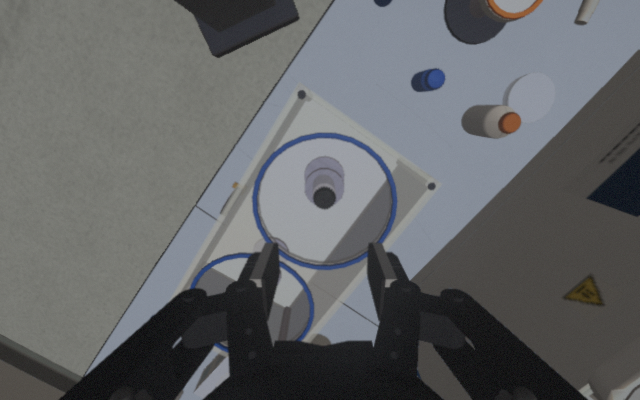

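The black cap is at (324,198), within 3 px (about 3 mm) of the prediction, and the TCP is already nearly over it. I'll descend and close.

Emit:
servo_tool(
  steps=[
    {"tx": -0.1, "ty": 0.05, "tz": -1.4, "yaw": 0, "claw": 5.0},
    {"tx": 0, "ty": 0, "tz": -1.4, "yaw": 0, "claw": 5.0},
    {"tx": 0, "ty": 0, "tz": -1.4, "yaw": 0, "claw": 5.0},
    {"tx": 0, "ty": 0, "tz": -1.4, "yaw": 0, "claw": 5.0},
    {"tx": 0, "ty": 0, "tz": -1.4, "yaw": 0, "claw": 5.0},
    {"tx": 0, "ty": 0, "tz": -1.4, "yaw": 0, "claw": 5.0},
    {"tx": 0, "ty": 0, "tz": -1.4, "yaw": 0, "claw": 5.0},
    {"tx": 0, "ty": 0, "tz": -1.4, "yaw": 0, "claw": 5.0},
    {"tx": 0, "ty": 0, "tz": -1.4, "yaw": 0, "claw": 5.0},
    {"tx": 0, "ty": 0, "tz": -1.3, "yaw": 0, "claw": 5.0},
    {"tx": 0, "ty": 0, "tz": 0, "yaw": 0, "claw": 5.0},
    {"tx": 0, "ty": 0, "tz": 0, "yaw": 0, "claw": 5.0},
  ],
)

```text
time_s: 3.3
position: [0.5744, 0.1105, 0.1021]
tool_rot: [[-0.926, 0.376, 0.001], [0.376, 0.926, 0.0], [-0.001, 0.0, -1.0]]
ft_force: [0.2, 0.1, 0.0]
grip_width: 0.0499
gripper_force: 0.0
```

Emit:
servo_tool(
  steps=[
    {"tx": 0, "ty": 0, "tz": 0, "yaw": 0, "claw": 4.0},
    {"tx": 0, "ty": 0, "tz": 0, "yaw": 0, "claw": 3.2},
    {"tx": 0, "ty": 0, "tz": 0, "yaw": 0, "claw": 2.7},
    {"tx": 0, "ty": 0, "tz": 0, "yaw": 0, "claw": 2.3},
    {"tx": 0, "ty": 0, "tz": 0, "yaw": 0, "claw": 1.8},
    {"tx": 0, "ty": 0, "tz": 0, "yaw": 0, "claw": 1.5},
    {"tx": 0, "ty": 0, "tz": 0, "yaw": 0, "claw": 1.5},
    {"tx": 0, "ty": 0, "tz": 0, "yaw": 0, "claw": 1.5},
    {"tx": 0, "ty": 0, "tz": 0, "yaw": 0, "claw": 1.5},
  ],
  newtons=30,
)

```text
time_s: 4.2
position: [0.5746, 0.1098, 0.1016]
tool_rot: [[-0.926, 0.377, 0.0], [0.377, 0.926, -0.0], [-0.0, 0.0, -1.0]]
ft_force: [-0.5, 0.3, 4.9]
grip_width: 0.0219
gripper_force: 29.6
```

Gripped at 29.6 N. I'll lift it and check.

Emit:
servo_tool(
  steps=[
    {"tx": 0, "ty": 0, "tz": 0.5, "yaw": 0, "claw": 1.5},
    {"tx": 0, "ty": 0, "tz": 1.0, "yaw": 0, "claw": 1.5},
    {"tx": 0, "ty": 0, "tz": 1.5, "yaw": 0, "claw": 1.5},
    {"tx": 0, "ty": 0, "tz": 1.5, "yaw": 0, "claw": 1.5},
    {"tx": 0, "ty": 0, "tz": 1.5, "yaw": 0, "claw": 1.5},
    {"tx": 0, "ty": 0, "tz": 1.5, "yaw": 0, "claw": 1.5},
    {"tx": 0, "ty": 0, "tz": 1.5, "yaw": 0, "claw": 1.5},
    {"tx": 0, "ty": 0, "tz": 0.5, "yaw": 0, "claw": 1.5},
    {"tx": 0, "ty": 0, "tz": 0, "yaw": 0, "claw": 1.5},
    {"tx": 0, "ty": 0, "tz": 0, "yaw": 0, "claw": 1.5},
  ],
)

```text
time_s: 5.2
position: [0.5742, 0.1099, 0.1958]
tool_rot: [[-0.926, 0.377, -0.001], [0.377, 0.926, 0.0], [0.001, -0.0, -1.0]]
ft_force: [0.4, -0.6, -0.4]
grip_width: 0.0215
gripper_force: 29.4
```

```bash
python3 - <<'E'
from h import *
m,a,_=snap("wrist","w3"); m2,b,_=snap("scene","s3")
r=cv2.resize(a[160:400,200:440],(400,400),interpolation=cv2.INTER_CUBIC); s=cv2.resize(b[90:250,250:410],(400,400),interpolation=cv2.INTER_CUBIC)
cv2.imwrite("pics/c3.png",np.hstack([r,s])[:,:,::-1])
E
```

```text
(no output)
```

View pics/c3.png

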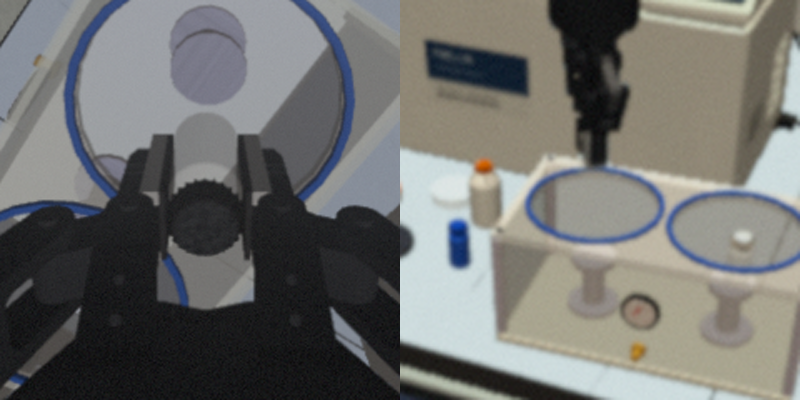

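The vial is held. In the left crop its cap is at (207,215), which is (324,289) in the full picture, and the pedestal is empty. I'll compare with the projection of an upright vial.

```bash
python3 - <<'E'
from h import *
m=env.camera_model("wrist"); p=at_z(m,[(323.9,288.8)],.216)[0]; print(p)
t=np.linspace(0,2*np.pi,24)
for z,r in((.164,.0115),(.204,.0115),(.216,.011)):
    q=proj(m,np.c_[p[0]+r*np.cos(t),p[1]+r*np.sin(t),0*t+z]); c=(q-[200,160])/.6; print(z,c.min(0).round(),c.max(0).round())
o=env.observe();print(o["position"])
E
```

```text
[0.56929969 0.11247479 0.216     ]
0.164 [175.  99.] [237. 155.]
0.204 [166. 153.] [246. 222.]
0.216 [165. 178.] [248. 249.]
[0.57416472 0.1098466  0.19551789]
```

```bash
python3 - <<'E'
from h import *
m=env.camera_model("wrist"); d=np.load("pics/w3.npy"); T=np.array(m["T"])
def W(u,v):
    n=cv2.undistortPoints(np.array([[[u,v]]],float),K(m),np.array(m["dist_coeffs"],float)).ravel()
    return (T[:3,:3]@(np.r_[n,1]*d[int(v),int(u)])+T[:3,3]).round(4)
for v in range(220,318,6): print(v,W(324,v))
for u in range(290,358,6): print(u,W(u,290))
a=cv2.imread("pics/w3.png"); cv2.imwrite("pics/c4.png",cv2.resize(a[210:330,264:384],(600,600),interpolation=cv2.INTER_CUBIC))
E
```

```text
220 [0.5953 0.1025 0.0701]
226 [0.6259 0.0902 0.0093]
232 [0.5627 0.1154 0.173 ]
238 [0.562  0.1156 0.1822]
244 [0.5626 0.1153 0.1878]
250 [0.5639 0.1148 0.1918]
256 [0.5635 0.115  0.1987]
262 [0.565  0.1143 0.2014]
268 [0.5653 0.1142 0.2062]
274 [0.5656 0.114  0.2107]
280 [0.5659 0.1139 0.2148]
286 [0.5687 0.1128 0.215 ]
292 [0.5712 0.1117 0.2155]
298 [0.5743 0.1105 0.2153]
304 [0.5772 0.1093 0.2154]
310 [0.5806 0.1079 0.215 ]
316 [0.6557 0.0778 0.1256]
290 [0.5574 0.1029 0.227 ]
296 [0.5663 0.1003 0.2144]
302 [0.5679 0.1024 0.2134]
308 [0.5676 0.1056 0.2155]
314 [0.5681 0.1083 0.2162]
320 [0.5693 0.1106 0.2158]
326 [0.5706 0.1129 0.2154]
332 [0.5715 0.1154 0.2155]
338 [0.5724 0.1179 0.2158]
344 [0.5748 0.12   0.2138]
350 [0.5753 0.1226 0.2144]
356 [0.5671 0.1269 0.2271]
```

View pics/c4.png

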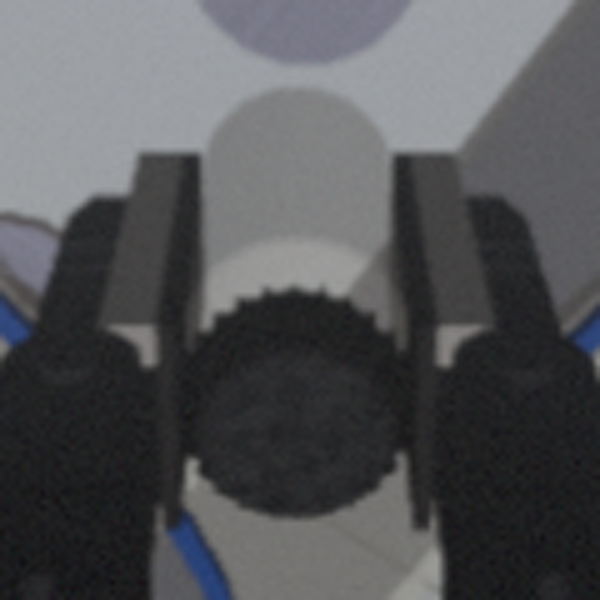

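The cap top is level at z ≈ 0.215, centred within about 1 mm of the TCP, so the vial is upright with its bottom at about 0.163. I'll carry it over the dish.

Emit:
servo_tool(
  steps=[
    {"tx": -0.5, "ty": 1.0, "tz": 0, "yaw": 0, "claw": 1.5},
    {"tx": -1.0, "ty": 2.0, "tz": 0, "yaw": 0, "claw": 1.5},
    {"tx": -1.0, "ty": 2.0, "tz": 0, "yaw": 0, "claw": 1.5},
    {"tx": -1.0, "ty": 2.0, "tz": 0, "yaw": 0, "claw": 1.5},
    {"tx": -1.0, "ty": 2.0, "tz": 0, "yaw": 0, "claw": 1.5},
    {"tx": -1.0, "ty": 2.0, "tz": 0, "yaw": 0, "claw": 1.5},
    {"tx": -1.0, "ty": 2.0, "tz": 0, "yaw": 0, "claw": 1.5},
    {"tx": -1.0, "ty": 2.0, "tz": 0, "yaw": 0, "claw": 1.5},
    {"tx": -1.0, "ty": 2.0, "tz": 0, "yaw": 0, "claw": 1.5},
    {"tx": -1.0, "ty": 2.0, "tz": 0, "yaw": 0, "claw": 1.5},
    {"tx": -1.0, "ty": 2.0, "tz": 0, "yaw": 0, "claw": 1.5},
    {"tx": -0.5, "ty": 1.9, "tz": 0, "yaw": 0, "claw": 1.5},
    {"tx": 0, "ty": 0, "tz": 0, "yaw": 0, "claw": 1.5},
    {"tx": 0, "ty": 0, "tz": -1.5, "yaw": 0, "claw": 1.5},
    {"tx": 0, "ty": 0, "tz": -1.5, "yaw": 0, "claw": 1.5},
    {"tx": 0, "ty": 0, "tz": -1.5, "yaw": 0, "claw": 1.5},
    {"tx": 0, "ty": 0, "tz": -1.5, "yaw": 0, "claw": 1.5},
    {"tx": 0, "ty": 0, "tz": -1.0, "yaw": 0, "claw": 1.5},
    {"tx": 0, "ty": 0, "tz": 0, "yaw": 0, "claw": 1.5},
    {"tx": 0, "ty": 0, "tz": 0, "yaw": 0, "claw": 1.5},
  ],
)

```text
time_s: 7.3
position: [0.4647, 0.3388, 0.1267]
tool_rot: [[-0.926, 0.377, 0.0], [0.377, 0.926, 0.0], [-0.0, 0.0, -1.0]]
ft_force: [-0.5, 0.1, -0.4]
grip_width: 0.0215
gripper_force: 29.5
```

```bash
python3 - <<'E'
from h import *
m,a,_=snap("wrist","w5"); m2,b,_=snap("scene","s5")
r=cv2.resize(a[160:400,200:440],(400,400),interpolation=cv2.INTER_CUBIC); s=cv2.resize(b[110:210,190:290],(400,400),interpolation=cv2.INTER_CUBIC)
cv2.imwrite("pics/c5.png",np.hstack([r,s])[:,:,::-1])
E
```

```text
(no output)
```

View pics/c5.png

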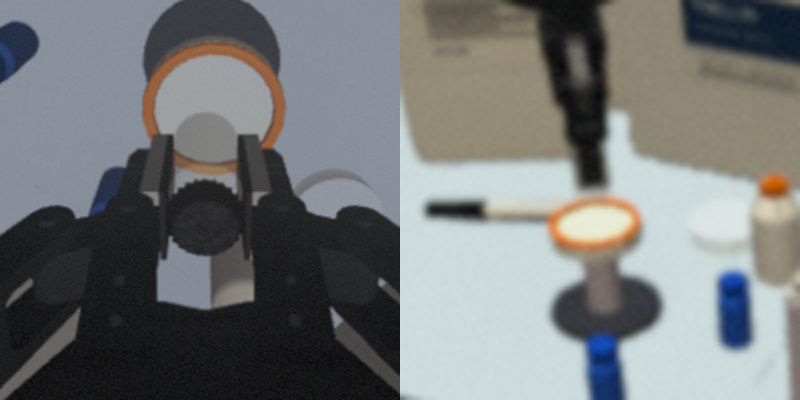

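The vial is over the dish. In the left crop the rim spans x 142–285 and y 41–174, so its centre is about (213,107). I'll check that against the calibration.

```bash
python3 - <<'E'
from h import *
m=env.camera_model("wrist"); c=lambda x,y:(200+x*.6,160+y*.6)
P=at_z(m,[c(142,107),c(285,107),c(213,41),c(213,174)],.074); print(P.round(4),((P[0]+P[1])/2).round(4),((P[2]+P[3])/2).round(4),np.linalg.norm(P[0]-P[1]),np.linalg.norm(P[2]-P[3]))
E
```

```text
[[0.4511 0.3167 0.074 ]
 [0.4734 0.3714 0.074 ]
 [0.436  0.3543 0.074 ]
 [0.4915 0.3321 0.074 ]] [0.4622 0.3441 0.074 ] [0.4637 0.3432 0.074 ] 0.0590073363255501 0.059795530595707885
```

The two views agree within 5 mm, so I'll shift y by +0.3 cm and lower gently.

Emit:
servo_tool(
  steps=[
    {"tx": -0.1, "ty": 0.3, "tz": -0.5, "yaw": 0, "claw": 1.5},
    {"tx": 0, "ty": 0, "tz": -0.5, "yaw": 0, "claw": 1.5},
    {"tx": 0, "ty": 0, "tz": -0.5, "yaw": 0, "claw": 1.5},
    {"tx": 0, "ty": 0, "tz": -0.4, "yaw": 0, "claw": 1.5},
    {"tx": 0, "ty": 0, "tz": -0.2, "yaw": 0, "claw": 1.5},
    {"tx": 0, "ty": 0, "tz": -0.1, "yaw": 0, "claw": 1.5},
    {"tx": 0, "ty": 0, "tz": -0.1, "yaw": 0, "claw": 1.5},
    {"tx": 0, "ty": 0, "tz": 0, "yaw": 0, "claw": 1.5},
    {"tx": 0, "ty": 0, "tz": 0, "yaw": 0, "claw": 1.5},
  ],
)

```text
time_s: 8.3
position: [0.4635, 0.3419, 0.1034]
tool_rot: [[-0.926, 0.377, 0.0], [0.377, 0.926, 0.0], [-0.0, 0.0, -1.0]]
ft_force: [-0.9, -1.1, -0.1]
grip_width: 0.0217
gripper_force: 29.5
```

Emit:
servo_tool(
  steps=[
    {"tx": 0, "ty": 0, "tz": -0.1, "yaw": 0, "claw": 1.5},
    {"tx": 0, "ty": 0, "tz": 0, "yaw": 0, "claw": 1.5},
    {"tx": 0, "ty": 0, "tz": 0, "yaw": 0, "claw": 1.5},
  ],
)

```text
time_s: 8.6
position: [0.4635, 0.3418, 0.1023]
tool_rot: [[-0.926, 0.377, 0.0], [0.377, 0.926, -0.0], [-0.0, -0.0, -1.0]]
ft_force: [-0.2, -0.5, 0.4]
grip_width: 0.0214
gripper_force: 29.5
```

Emit:
servo_tool(
  steps=[
    {"tx": 0, "ty": 0, "tz": -0.05, "yaw": 0, "claw": 1.5},
    {"tx": 0, "ty": 0, "tz": 0, "yaw": 0, "claw": 1.5},
    {"tx": 0, "ty": 0, "tz": 0, "yaw": 0, "claw": 1.5},
  ],
)

```text
time_s: 8.9
position: [0.4635, 0.3419, 0.1018]
tool_rot: [[-0.926, 0.377, -0.0], [0.377, 0.926, 0.0], [0.0, -0.0, -1.0]]
ft_force: [-1.4, -0.2, -0.7]
grip_width: 0.0213
gripper_force: 29.5
```

Emit:
servo_tool(
  steps=[
    {"tx": 0, "ty": 0, "tz": -0.05, "yaw": 0, "claw": 1.5},
    {"tx": 0, "ty": 0, "tz": 0, "yaw": 0, "claw": 1.5},
    {"tx": 0, "ty": 0, "tz": 0, "yaw": 0, "claw": 1.5},
  ],
)

```text
time_s: 9.2
position: [0.4635, 0.3419, 0.1016]
tool_rot: [[-0.926, 0.377, 0.0], [0.377, 0.926, 0.0], [-0.0, 0.0, -1.0]]
ft_force: [-0.7, -0.4, 4.3]
grip_width: 0.0214
gripper_force: 29.8
```

Emit:
servo_tool(
  steps=[
    {"tx": 0, "ty": 0, "tz": -0.05, "yaw": 0, "claw": 1.5},
    {"tx": 0, "ty": 0, "tz": 0, "yaw": 0, "claw": 1.5},
    {"tx": 0, "ty": 0, "tz": 0, "yaw": 0, "claw": 1.5},
  ],
)

```text
time_s: 9.5
position: [0.4636, 0.3419, 0.1015]
tool_rot: [[-0.926, 0.377, 0.001], [0.377, 0.926, 0.0], [-0.001, 0.0, -1.0]]
ft_force: [-2.2, -1.3, 7.7]
grip_width: 0.0215
gripper_force: 30.3
```

Contact at 7.7 N. I'll release slowly; opening swings the pads back and up.

Emit:
servo_tool(
  steps=[
    {"tx": 0, "ty": 0, "tz": 0.05, "yaw": 0, "claw": 2.1},
    {"tx": 0, "ty": 0, "tz": 0, "yaw": 0, "claw": 2.3},
    {"tx": 0, "ty": 0, "tz": 0, "yaw": 0, "claw": 2.5},
    {"tx": 0, "ty": 0, "tz": 0, "yaw": 0, "claw": 2.8},
    {"tx": 0, "ty": 0, "tz": 0, "yaw": 0, "claw": 3.2},
    {"tx": 0, "ty": 0, "tz": 0, "yaw": 0, "claw": 4.0},
    {"tx": 0, "ty": 0, "tz": 0, "yaw": 0, "claw": 4.8},
    {"tx": 0, "ty": 0, "tz": 0, "yaw": 0, "claw": 4.8},
    {"tx": 0, "ty": 0, "tz": 0, "yaw": 0, "claw": 4.8},
    {"tx": 0, "ty": 0, "tz": 0, "yaw": 0, "claw": 4.8},
    {"tx": 0, "ty": 0, "tz": 1.0, "yaw": 0, "claw": 4.8},
    {"tx": 0, "ty": 0, "tz": 2.0, "yaw": 0, "claw": 4.8},
    {"tx": 0, "ty": 0, "tz": 2.5, "yaw": 0, "claw": 4.8},
    {"tx": 0, "ty": 0, "tz": 2.5, "yaw": 0, "claw": 4.8},
    {"tx": 0, "ty": 0, "tz": 2.5, "yaw": 0, "claw": 4.8},
    {"tx": 0, "ty": 0, "tz": 2.5, "yaw": 0, "claw": 4.8},
    {"tx": 0, "ty": 0, "tz": 0, "yaw": 0, "claw": 4.8},
    {"tx": 0, "ty": 0, "tz": 0, "yaw": 0, "claw": 4.8},
  ],
)

```text
time_s: 11.3
position: [0.4633, 0.3418, 0.2318]
tool_rot: [[-0.926, 0.377, 0.001], [0.377, 0.926, 0.0], [-0.001, 0.001, -1.0]]
ft_force: [-0.6, 0.3, -0.8]
grip_width: 0.0481
gripper_force: 0.0
```

```bash
python3 - <<'E'
from h import *
m,a,_=snap("wrist","w6"); m2,b,_=snap("scene","s6")
r=cv2.resize(a[100:400,170:470],(400,400),interpolation=cv2.INTER_CUBIC); s=cv2.resize(b[90:290,190:390],(400,400),interpolation=cv2.INTER_CUBIC)
cv2.imwrite("pics/c6.png",np.hstack([r,s])[:,:,::-1])
E
```

```text
(no output)
```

View pics/c6.png

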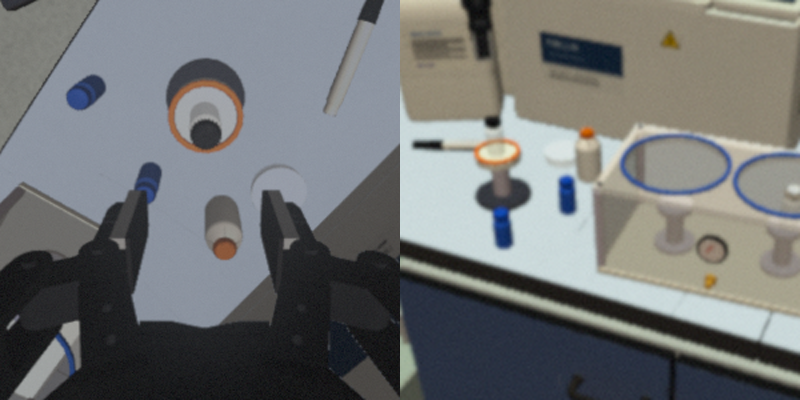

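The vial stands upright inside the dish, with its cap at (206,135) and the rim centre at (206,116) in the left crop. The white-capped vial is still on its pedestal. I'll do a quick check of the centring and hand it in if it passes.

```bash
python3 - <<'E'
from h import *
m=env.camera_model("wrist"); c=lambda x,y:(170+x*.75,100+y*.75)
a=at_z(m,[c(206,135)],.122)[0];b=at_z(m,[c(206,116)],.074)[0]; e=np.hypot(*(a-b)[:2]); print(a,b,e)
if e<.009: print(env.close_job())
E
```

```text
[0.46143894 0.343849   0.122     ] [0.46200869 0.34383274 0.074     ] 0.0005699879305428332
the job is handed in; nothing more can be done
None
```

The black-capped vial is standing upright in the transfer stand's dish, within about 1 mm of its centre in the last picture; the white-capped vial is still on its pedestal, and the job was handed in at about 11 s, with no verdict returned.

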